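# Check the specimen dishes into the transfer tray

## Robot

A 6-joint arm with a two-finger parallel gripper is mounted at the origin on the work surface. World frame = base frame: x ahead of the robot, y to its left, z up, the work surface at z = 0. Lengths are in m, angles in degrees, forces in N, time in s.
With the tool pointing down it reaches from about 0.325 to 0.85 m from the base axis. Payload 15.5 kg.
Tool frame: the origin (TCP) lies midway between the tips of the shut fingers; the grasp point (between the pads) lies 19 mm behind it; z points along the fingers, y is the line along which they close (so a half turn about z gives the same grasp; the last joint's range is limited). The gripper opens to 91 mm and grips with 3 to 60 N. Pads are 32 mm wide; open, the fingers measure 118 mm over their backs; the gripper's body (76 mm by 178 mm) begins 60 mm behind the grasp point.
Start: joints at [64.887, 28.281, 77.091, -0, 74.628, -5.472], TCP at [0.21, 0.589, 0.214] pointing down, gripper open.
Joint ranges: [-166.48, 166.48], [-47.26, 123.95], [12.59, 153.08], [-70.14, 250.14], [6.76, 159.57], [-176.63, 176.63]. Speed limits (degrees/s): [108.29, 108.29, 147.25, 172.46, 172.46, 172.46].

## Interface

Orientations are given as a 3x3 rotation matrix whose columns are the frame's x, y, z axes.
In Python, from bench import ctrl gives the robot as it stands. The module is installed in compiled form; this text tells all that it offers. Calls block until the motion is done:
- ctrl.goto(position, orientation): joint-space move of the TCP to a pose.
- ctrl.move_l(position, vel=0.15, ori=None, contact_N=None): straight line of the TCP; ori=None keeps the orientation; vel is the mean speed in m/s. With contact_N (N) it stops when the force on the tool has changed by that much, and returns True; else False.
- ctrl.movej(angles): joint-space move.
- ctrl.command_gripper(opening): opening from 0.0 (shut) to 1.0 (fully open); the grip force is fixed at half the most; returns when the fingers have stopped.
- ctrl.sleep(seconds).
- ctrl.ik(position, orientation): joint angles nearest the present ones, or None.
- ctrl.read_camera(name): name is "scene" or "top" or "wrist"; returns the picture (400x640x3 uint8, blue, green, red); there is no depth.
- ctrl.camera_params(name): a dict with "fx", "fy", "cx", "cy" (pixels), "pose" (4x4, takes a point from camera to world coordinates); the wrist camera has in their place "T_tool_cam" (4x4, takes a point from camera to tool coordinates, whose origin is the TCP and whose axes are the flange's). Camera axes: x right, y up, looking along -z (the intrinsics and any distortion apply to the point x, -y, -z); pixel columns grow to the right and rows downward; lengths in m; the calibration is good to about 2 mm. A picture is of the moment at which its call begins: read the wrist's pose just before it. camera_params takes no time and is no camera call.
A pose or a line that the arm cannot do raises ctrl.MotionError and nothing moves.
- ctrl.sign_off(): hands the job in; it is judged then, once.
Readings, each from a call of its own:
- ctrl.current_t(): time.
- ctrl.current_q(): joint angles.
- ctrl.current_dq(): joint speeds.
- ctrl.current_effort(): joint torques, N m.
- ctrl.current_tool_pos(): TCP position.
- ctrl.current_eef_rot(): TCP orientation.
- ctrl.current_contact_force(): force on the tool from outside, world axes, zero at the start.
- ctrl.current_wrist_torque(): the same for the moment, N m.
- ctrl.current_grip_width(): opening from 0.0 (shut) to 1.0 (fully open).
- ctrl.current_grasp_force(): force on a finger pad.
Only numpy, scipy, OpenCV 4.12 (cv2) and the standard library are available. Lean on these libraries where they do the work, as an engineer would, in place of code of your own. Each camera call takes 0.05 s, during which the arm holds its last target. There are 200 camera calls.

## Task

Swing the tray's bar open and check in the specimen dishes, largest first and on down to the smallest: lift each one to the viewing mark over the tag reader, its underside level with and centred between the two pointers and its long side square to the line between them, hold it there level and still for four seconds while it is read, then lay it lengthwise in the middle of a free lane of the tray. When all the dishes there are have been read and lie in lanes of their own, swing the bar back across over them fully into its catch, then ring the desk bell by pressing its plunger down to the stop and letting go. Leave the mug and the jar where they stand.

Things in the scene. Friction and masses are not known exactly. Their poses are not given: they have to be found in the camera images.
- dish_a: Closed specimen dish, the largest (140 mm) of the four sizes: a flat box, grey base, clear lid, 140 long (its x) x 46 wide (its y) x 28 mm high, about 140 g. Origin: centre of the underside; z up. May be absent.
- dish_b: Closed specimen dish, the second largest (115 mm) of the four sizes: a flat box, grey base, clear lid, 115 long (its x) x 46 wide (its y) x 28 mm high, about 140 g. Origin: centre of the underside; z up. May be absent.
- dish_c: Closed specimen dish, the third largest (90 mm) of the four sizes: a flat box, grey base, clear lid, 90 long (its x) x 46 wide (its y) x 28 mm high, about 140 g. Origin: centre of the underside; z up. May be absent.
- dish_d: Closed specimen dish, the smallest (65 mm) of the four sizes: a flat box, grey base, clear lid, 65 long (its x) x 46 wide (its y) x 28 mm high, about 140 g. Origin: centre of the underside; z up. May be absent.
- reader: Tag reader, fixed: black pad 150 (x) x 110 (y) x 10 mm high with a glass window on top that looks up, between two steel posts 8 mm thick at y = +-78 mm. The posts are 130 mm high (134 mm to the top of the pointers) and each bears an inward steel pointer whose tip is at y = +-62 mm. Origin: centre of the underside.
- view_mark (a point): The viewing mark, 130 mm above the reader's underside, midway between the two pointer tips. A dish is at the viewing pose when the centre of its underside is here, level, its long side along this point's x (either way round), that is at right angles to the line joining the two pointers.
- tray: Fixed aluminium transfer tray 188 (x) x 308 (y) mm: black floor 8 mm, rim 14 mm above the table; two ribs 4 mm thick, 6 mm above the floor, at y = +-50 part three lanes 96 mm wide inside (y), 180 long (x). Mid +y side: the bar's hinge post (28 mm across, y = 168 mm). Mid -y side: the catch, a jaw open to -x, 50 (x) x 24 x 76 mm high at y = -170 mm. Origin: centre of the underside.
- bar (a joint): Steel retaining bar that swings level like a gate about an upright hinge at the tray's +y side. Rad: 0 = closed across the lanes along the tray's y, its end in the catch (stop); grows as it opens toward the tray's -x; 1.57 = pointing along the tray's -x; stop at 1.9. Bar 14 thick, 360 mm long, from 47 to 67 mm above the table, 11 mm clear of dishes in the lanes. Stiff (0.25 N m), stays where left.
- bar_hinge (a point): On the bar's upright hinge axis at mid-height of the bar (tray x 0, y 168 mm, 57 mm above the table).
- bar_push (a point): Middle of the black rubber sleeve on the bar (100 mm long), 200 mm from the hinge, at the bar's mid-height (57 mm) and mid-thickness.
- plunger (a joint): Brass plunger head of the desk bell: 0 = up, 0.008 m = down on its stop. It springs back; 2 N starts it, 5 N takes it to the stop.
- bell_top (a point): Centre of the top of the plunger head (30 mm across, 62 mm above the table when up). The bell is fixed, a steel dome 43 mm high on a base 86 mm across.
- mug: White mug, bystander, 80 mm across, 90 mm high. Origin: centre of the underside.
- jar: Closed jar, bystander, 64 mm across, 100 mm high. Origin: centre of the underside.
- lane_0 (a point): Centre of the catch-side (-y) lane of the tray, on its floor (8 mm above the table); x along the lane.
- lane_1 (a point): Centre of the middle lane of the tray, on its floor (8 mm above the table); x along the lane.
- lane_2 (a point): Centre of the hinge-side (+y) lane of the tray, on its floor (8 mm above the table); x along the lane.
Things that resemble listed ones, but are neither listed nor needed, are in the scene too. What is shaped like the dish_c but green or orange is not meant.

How it is judged:
By the outcome, as a careful person would: the job done as asked, in the order asked, and still so for the second after the job is handed in, with the robot touching nothing.
Of dish_a, dish_b, dish_c, dish_d only 2 to 3 are there at a start; the rules pass over those that are not, and their reading is None.
At some moment in a run one of dish_a, dish_b, dish_c, dish_d may be knocked a few centimetres aside while the robot is not near it.
Once in a run the grip may slacken for a moment while it holds something.
It also fails if it takes over 210 s, if anything falls off the work surface, if the arm or the gripper's body presses on something with over 40 N, if the wrist force passes 120 N, or if a joint passes its speed limit or range.

## Working session

There is one attempt and no reset: what is moved stays moved. The work goes in short steps, each a Python script; the robot and the scene stay as the last script left them, time stands still between calls to the robot, and variables do not carry over. Pictures are saved under pics/ and viewed, at most 14 in all, crops included, and the job is handed in when it is done.

```bash
mkdir -p pics
python3 - <<'E'
from bench import ctrl
import cv2,numpy as np
for n in("scene","top"):
    im=ctrl.read_camera(n); cv2.imwrite(f"pics/{n}0.png",im)
    p=ctrl.camera_params(n); print(n,{k:(np.round(v,4).tolist() if k=='pose' else v) for k,v in p.items()})
p=ctrl.camera_params("wrist");print(p)
print(ctrl.current_t(),ctrl.current_eef_rot(),ctrl.current_tool_pos())
E
```

```text
scene {'fx': 416.2228883363803, 'fy': 416.2228883363803, 'cx': 322.9404378962339, 'cy': 198.2926886989359, 'pose': [[0.2084, -0.5402, 0.8153, 1.4378], [0.978, 0.1146, -0.174, -0.2251], [0.0006, 0.8337, 0.5522, 0.7208], [0.0, 0.0, 0.0, 1.0]]}
top {'fx': 408.61728401037055, 'fy': 408.61728401037055, 'cx': 319.1914069703183, 'cy': 196.53650122547415, 'pose': [[-0.0263, 0.9946, -0.0999, 0.4326], [-0.9995, -0.028, -0.0159, -0.0263], [-0.0186, 0.0994, 0.9949, 1.0981], [0.0, 0.0, 0.0, 1.0]]}
{'fx': 352.5622012736152, 'fy': 352.5622012736152, 'cx': 320.749490428323, 'cy': 199.38757775910292, 'T_tool_cam': array([[-1.12799856e-03,  9.55814767e-01,  2.93967445e-01,
         8.26638054e-02],
       [ 9.99999351e-01,  1.12548219e-03,  1.77724899e-04,
        -1.25038450e-03],
       [-1.60983039e-04,  2.93967454e-01, -9.55815416e-01,
        -1.71338925e-01],
       [ 0.00000000e+00,  0.00000000e+00,  0.00000000e+00,
         1.00000000e+00]])}
0.1 [[-9.41821614e-01  3.36112797e-01 -4.84841717e-04]
 [ 3.36113124e-01  9.41821093e-01 -9.98459592e-04]
 [ 1.21039110e-04 -1.10333249e-03 -9.99999384e-01]] [0.20991058 0.58832565 0.21339347]
```

View pics/top0.png

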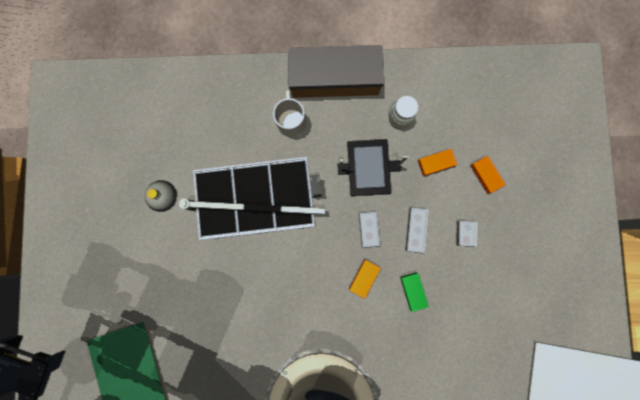

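View pics/scene0.png

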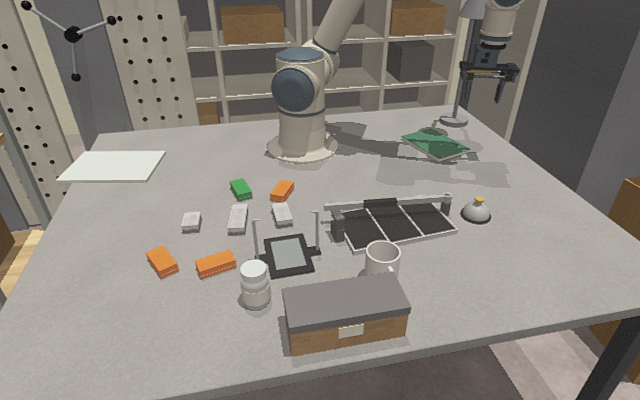

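The likely targets are the three grey dishes in the top view, at (370,230), (417,230) and (468,234). The lookalikes are orange at (437,162), (489,174) and (365,278), and green at (415,292); I rule these out by colour. The bar runs from its hinge at (184,204) to its tip at (325,211), so it is slightly open. The catch is at (318,187), the reader at (369,167) and the bell at (153,194).

```bash
cat > h.py <<'E'
from bench import ctrl
import cv2,numpy as np
def cam(n):
    p=ctrl.camera_params(n)
    if n=="wrist":
        T=np.eye(4);T[:3,:3]=ctrl.current_eef_rot();T[:3,3]=ctrl.current_tool_pos();p["pose"]=T@p["T_tool_cam"]
    return p
def shot(n):
    p=cam(n); return ctrl.read_camera(n),p
def rays(p,px):
    px=np.atleast_2d(px).astype(float)
    d=np.c_[(px[:,0]-p["cx"])/p["fx"],-(px[:,1]-p["cy"])/p["fy"],-np.ones(len(px))]
    return p["pose"][:3,3],d@p["pose"][:3,:3].T
def onz(p,px,z):
    o,d=rays(p,px); return (o+d*((z-o[2])/d[:,2])[:,None])[:,:2]
def proj(p,X):
    X=np.atleast_2d(X); c=(X-p["pose"][:3,3])@p["pose"][:3,:3]
    return np.c_[p["cx"]-p["fx"]*c[:,0]/c[:,2],p["cy"]+p["fy"]*c[:,1]/c[:,2]]
def tri(p1,a,p2,b):
    o1,d1=rays(p1,a);o2,d2=rays(p2,b);d1=d1[0];d2=d2[0]
    s=np.linalg.lstsq(np.c_[d1,-d2],o2-o1,rcond=None)[0]
    A=o1+s[0]*d1;B=o2+s[1]*d2; return (A+B)/2,np.linalg.norm(A-B)
def down(ydir):  # tool pointing down, y along world angle ydir (rad)
    y=np.array([np.cos(ydir),np.sin(ydir),0]);z=np.array([0,0,-1.]);return np.c_[np.cross(y,z),y,z]
def rects(p,mask,z,amin=150):
    """min-area rectangles of blobs on plane z: centre, long, short, angle of long side"""
    out=[]
    for c in cv2.findContours(mask.astype(np.uint8)*255,cv2.RETR_EXTERNAL,cv2.CHAIN_APPROX_NONE)[0]:
        if cv2.contourArea(c)<amin: continue
        w=onz(p,c[:,0],z); (x,y),_,_=r=cv2.minAreaRect((w*1000).astype(np.float32))
        b=cv2.boxPoints(r)/1000; e=[b[1]-b[0],b[2]-b[1]]; L=[np.linalg.norm(v) for v in e]; i=int(np.argmax(L))
        a=np.arctan2(e[i][1],e[i][0]); a=(a+np.pi/2)%np.pi-np.pi/2
        out.append((x/1000,y/1000,L[i],L[1-i],a,tuple(c[:,0].mean(0).round())))
    return out
E
python3 - <<'E'
from h import *
im,p=shot("top"); hsv=cv2.cvtColor(im,cv2.COLOR_BGR2HSV)
m=(hsv[...,2]>165)&(hsv[...,1]<45); m[:205]=0; m[255:]=0; m[:,:350]=0; m[:,500:]=0
for r in rects(p,m,0.028,60): print(np.round(r[:5],3),r[5])
print(hsv[230,[330,370,417,440]],hsv[234,468])
cv2.imwrite("pics/crop1.png",cv2.resize(im[130:320,140:520],None,fx=2.1,fy=2.1,interpolation=cv2.INTER_CUBIC))
print(onz(p,[[369,167],[184,204],[325,211],[318,187],[153,194]],0.05))
E
```

```text
[ 0.434 -0.393  0.062  0.044 -0.064] (np.float64(468.0), np.float64(233.0))
[ 0.452 -0.137  0.087  0.041  0.059] (np.float64(369.0), np.float64(229.0))
[ 0.447 -0.264  0.112  0.044 -0.141] (np.float64(418.0), np.float64(230.0))
[[ 28  21 146]
 [100  16 193]
 [105  20 181]
 [ 25  21 148]] [100  12 191]
[[ 0.6111442  -0.14063181]
 [ 0.52833974  0.34092413]
 [ 0.50015436 -0.02351608]
 [ 0.56274188 -0.00715578]
 [ 0.55668842  0.42217029]]
```

View pics/crop1.png

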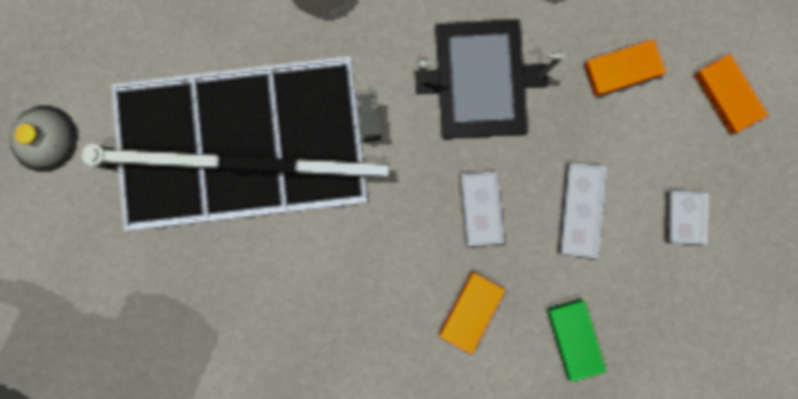

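Crop: the grey dishes show at about (482,208), (583,210) and (688,217) in the crop. Their measured lengths are 87, 112 and 62 mm, so these are dishes c, b and d, and dish_a is absent. Next I take wrist views over the tray and over the reader.

Run:
```python
from h import *
import pickle
out=[]
for i,(x,y) in enumerate([(0.47,0.2),(0.47,-0.2)]):
    ctrl.goto([x,y,0.27],down(np.pi/2)); ctrl.sleep(0.2)
    im,p=shot("wrist"); out.append((im,p)); cv2.imwrite(f"pics/w{i}.png",im)
pickle.dump(out,open("w.pkl","wb")); print(ctrl.current_t())
```

```text
3.85
```

View pics/w0.png

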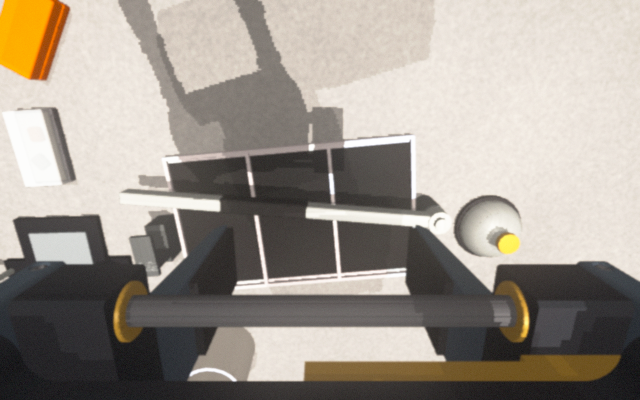

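View pics/w1.png

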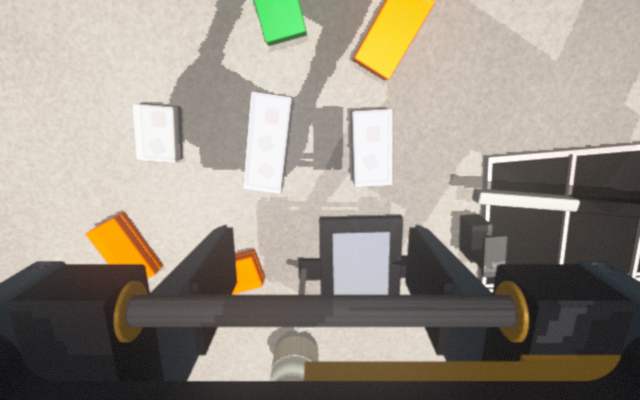

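w0: the bar runs from its hinge at (441,223) to its tip at (124,195), the near tray corners are at (165,158) and (412,137), and the bell head is at (508,243). w1: the three dishes are at (158,132), (267,142) and (372,147), and the reader window is at (362,262). Next I work out the bar's geometry and take a less occluded view from farther out.

Run:
```python
from h import *
import pickle
out=pickle.load(open("w.pkl","rb"))
im,p=out[0]
h=onz(p,[441,223],.067)[0];t=onz(p,[124,195],.067)[0];print("hinge",h,"tip",t,np.linalg.norm(h-t))
c=onz(p,[[165,158],[412,137],[410,268]],.014);print("corners",c,np.linalg.norm(c[0]-c[1]))
def gold(im,p):
    hs=cv2.cvtColor(im,cv2.COLOR_BGR2HSV);m=(hs[...,0]>20)&(hs[...,0]<33)&(hs[...,1]>170)&(hs[...,2]>150)
    n,l,s,ce=cv2.connectedComponentsWithStats(m.astype(np.uint8))
    return [(s[i,4],ce[i].round(1),onz(p,ce[i],.062)[0].round(4)) for i in range(1,n) if s[i,4]>40]
print(gold(im,p)); it,pt=shot("top");print(gold(it,pt))
im,p=out[1]; m=(im.min(2)>195);m[205:]=0
for r in rects(p,m,0.028,300): print(np.round(r[:5],3),r[5])
for i,(x,y) in enumerate([(0.60,0.12),(0.62,-0.14)]):
    ctrl.goto([x,y,0.27],down(np.pi/2)); ctrl.sleep(0.2)
    im,p=shot("wrist"); out.append((im,p)); cv2.imwrite(f"pics/w{i+2}.png",im)
pickle.dump(out,open("w.pkl","wb"))
cv2.imwrite("pics/w23.png",np.vstack([out[2][0][:270],out[3][0][:270]]))
```

```text
hinge [0.52985964 0.33535007] tip [ 0.49665789 -0.01865577] 0.3555594007827182
corners [[0.46505721 0.00843761]
 [0.43965334 0.30874683]
 [0.61493898 0.31932956]] 0.30138179019877004
[(np.int32(1501), array([15.8, 40.8]), array([ 0.3392, -0.1025])), (np.int32(55), array([43.7, 12.3]), array([ 0.3138, -0.0689]))]
[(np.int32(56), array([151.9, 193.3]), array([0.5571, 0.42  ])), (np.int32(228), array([361.1, 276.2]), array([ 0.3341, -0.1092]))]
[ 0.509  0.029  0.174  0.023 -1.571] (np.float64(503.0), np.float64(200.0))
[ 0.469 -0.024  0.03   0.029  0.   ] (np.float64(470.0), np.float64(164.0))
[ 0.475  0.087  0.176  0.042 -1.486] (np.float64(559.0), np.float64(157.0))
[ 0.463 -0.156  0.108  0.08   0.059] (np.float64(366.0), np.float64(163.0))
[ 0.391 -0.168  0.07   0.067 -0.72 ] (np.float64(350.0), np.float64(93.0))
[ 0.325  0.017  0.11   0.057 -1.571] (np.float64(536.0), np.float64(18.0))
[ 0.343 -0.256  0.092  0.083  1.182] (np.float64(272.0), np.float64(48.0))
[ 0.408 -0.397  0.398  0.224 -1.571] (np.float64(136.0), np.float64(106.0))
```

View pics/w23.png

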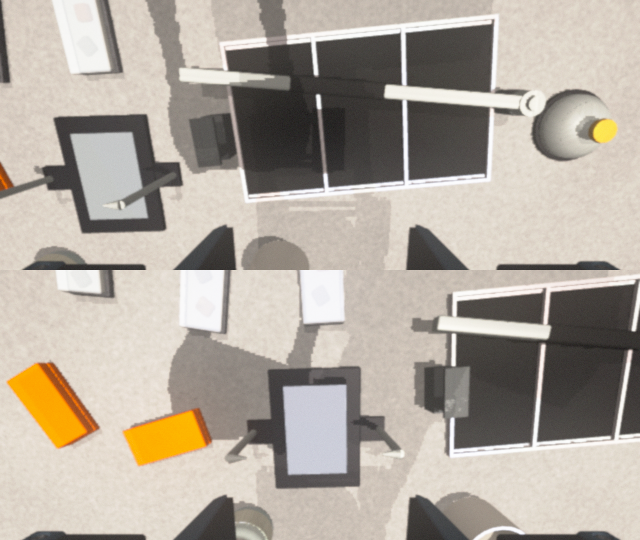

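w23: in the upper half (w2), the tray corners are at (222,43), (497,17), (490,180) and (246,200), and the bell head is at (604,130). In the lower half (w3, offset 270), the pad corners are at (268,100), (360,97), (359,215) and (279,218).

```bash
cat >> h.py <<'E'
def fit(model,meas):
    """2D rigid fit -> centre xy, yaw, residuals"""
    a=model-model.mean(0);b=meas-meas.mean(0);th=np.arctan2((a[:,0]*b[:,1]-a[:,1]*b[:,0]).sum(),(a*b).sum())
    R=np.array([[np.cos(th),-np.sin(th)],[np.sin(th),np.cos(th)]]);t=meas.mean(0)-R@model.mean(0)
    return t,th,np.linalg.norm(meas-(model@R.T+t),axis=1)
E
python3 - <<'E'
from h import *
import pickle
out=pickle.load(open("w.pkl","rb"))
im,p=out[2]; g=cv2.cvtColor(im,cv2.COLOR_BGR2GRAY)
M=np.array([[-.094,-.154],[-.094,.154],[.094,.154],[.094,-.154]])
w=onz(p,[[222,43],[497,17],[490,180],[246,200]],.014);print("tray",fit(M,w))
R=np.array([[-.075,-.055],[-.075,.055],[.075,.055],[.075,-.055]])
im3,p3=out[3]
print("readerw3",fit(R,onz(p3,[[268,100],[360,97],[359,215],[279,218]],.010)))
print("readerw2",fit(R,onz(p,[[55,117],[147,115],[164,230],[83,232]],.010)))
it,pt=shot("top")
tc=np.array([[126,229],[365,202],[350,58],[113,86]])/2.1+[140,130]
print("tray top",fit(M[[1,0,3,2]],onz(pt,tc,.014)))
rc=np.array([[440,138],[526,134],[519,19],[435,24]])/2.1+[140,130]
print("reader top",fit(R[[1,0,3,2]],onz(pt,rc,.010)))
for i,q in ((im3,p3),(im,p)):
    hs=cv2.cvtColor(i,cv2.COLOR_BGR2HSV);m=(hs[...,0]>95)&(hs[...,0]<135)&(hs[...,1]>15)&(hs[...,2]>140);m[240:]=0
    print("window",[np.round(r[:5],4).tolist()+[r[5]] for r in rects(q,m,.0105,1500)])
    m=(hs[...,0]>20)&(hs[...,0]<33)&(hs[...,1]>170)&(hs[...,2]>120);m[250:]=0
    n,l,s,ce=cv2.connectedComponentsWithStats(m.astype(np.uint8))
    print([(s[k,4],ce[k].round(1),onz(q,ce[k],.062)[0].round(4)) for k in range(1,n) if s[k,4]>60])
h=onz(p,[532,103],.067)[0];t=onz(p,[181,75],.067)[0];print("hinge",h,"tip",t,np.linalg.norm(h-t))
E
```

```text
tray (array([0.5446191, 0.1671889]), np.float64(0.08463630791924553), array([0.00228331, 0.00303538, 0.00155988, 0.00232881]))
readerw3 (array([ 0.6192967 , -0.14529082]), np.float64(0.037953414231133964), array([0.00116333, 0.00178384, 0.00318352, 0.00322932]))
readerw2 (array([ 0.61876363, -0.14380526]), np.float64(0.016954677191750776), array([0.00122685, 0.00109281, 0.00218724, 0.00145898]))
tray top (array([0.54207789, 0.16674282]), np.float64(0.08716839285624403), array([0.00272512, 0.00247083, 0.00141129, 0.00207129]))
reader top (array([ 0.61713189, -0.14375037]), np.float64(0.017112947015494595), array([0.0006354 , 0.00099998, 0.00055011, 0.00179385]))
window []
[(np.int32(558), array([ 36.4, 143.2]), array([ 0.5908, -0.4453])), (np.int32(2424), array([164.7, 167.9]), array([ 0.6178, -0.3112]))]
window []
[(np.int32(197), array([605.1, 131. ]), array([0.5584, 0.4196]))]
hinge [0.52934691 0.33404504] tip [ 0.50134555 -0.02251951] 0.35766235353822246
```

```bash
cat >> h.py <<'E'
TRAY=np.array([.5435,.167]);TY=.086
def t2w(x,y): c,s=np.cos(TY),np.sin(TY); return TRAY+np.array([c*x-s*y,s*x+c*y])
HINGE=t2w(0,.168)
def barpose(th,z=.045,r=.2,off=0):
    ph=TY-np.pi/2-th; u=np.array([np.cos(ph),np.sin(ph)]); n=np.array([-u[1],u[0]]) # n: closing direction
    xy=HINGE+r*u+off*n
    return np.r_[xy,z],ph+np.pi/2
E
python3 - <<'E'
from h import *
for flip in (0,np.pi):
    q=[]
    for th in np.linspace(.16,1.7,6):
        P,y=barpose(th); s=ctrl.ik(P,down(y+flip)); q.append(None if s is None else np.round(s,0).tolist())
    print(*q,sep="\n")
E
```

```text
[8.0, 34.0, 100.0, -0.0, 46.0, 13.0]
[11.0, 32.0, 108.0, -0.0, 41.0, 33.0]
[16.0, 30.0, 113.0, -0.0, 37.0, 56.0]
[24.0, 29.0, 115.0, -0.0, 36.0, 81.0]
[32.0, 30.0, 113.0, -0.0, 37.0, 107.0]
[39.0, 31.0, 108.0, -0.0, 41.0, 131.0]
[8.0, 34.0, 100.0, -0.0, 46.0, -167.0]
[11.0, 32.0, 108.0, -0.0, 41.0, -147.0]
[16.0, 30.0, 113.0, -0.0, 37.0, -124.0]
[24.0, 29.0, 115.0, -0.0, 36.0, -99.0]
[32.0, 30.0, 113.0, -0.0, 37.0, -73.0]
[39.0, 31.0, 108.0, -0.0, 41.0, -49.0]
```

Run:
```python
from h import *
ctrl.command_gripper(.38)
P,y=barpose(.164,.12); ctrl.goto(P,down(y))
P,y=barpose(.164); print(ctrl.move_l(P,vel=.1,contact_N=10),ctrl.current_tool_pos())
for th in np.arange(.164,1.68,.1)[1:].tolist()+[1.68]:
    P,y=barpose(th); ctrl.move_l(P,vel=.12,ori=down(y))
print(np.round(ctrl.current_contact_force(),1))
P,y=barpose(1.68,off=.006); ctrl.move_l(P)
P[2]=.2;ctrl.move_l(P,vel=.2)
ctrl.command_gripper(1.)
ctrl.goto([0.60,0.0,0.27],down(np.pi/2)); ctrl.sleep(.2)
im,p=shot("wrist");it,pt=shot("top");cv2.imwrite("pics/w4.png",im);cv2.imwrite("pics/top4.png",it)
import pickle;pickle.dump((im,p,it,pt),open("w4.pkl","wb"))
cv2.imwrite("pics/both4.png",np.vstack([im[:270],it[120:320]]));print(ctrl.current_t())
```

```text
False [0.51383353 0.13501333 0.04541671]
[-0.2 -1.  -0.4]
21.3917
```

View pics/both4.png

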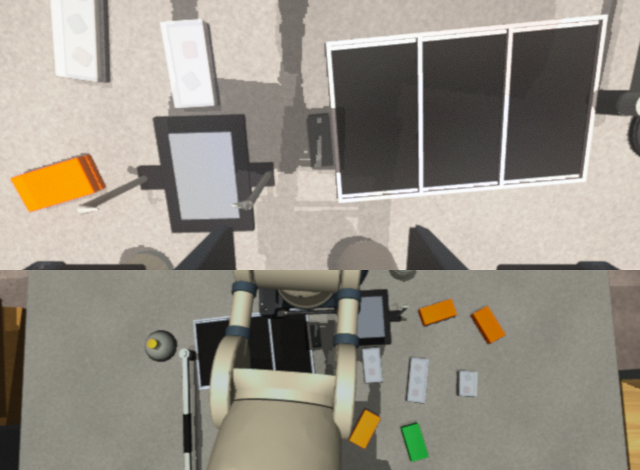

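The bar is open: it lies along tray -x at column 186 of the top view. The tray corners in w4 are (328,42), (606,15), (586,180) and (341,201), and the pad corners are (154,117), (246,114), (254,230) and (172,232).

Run:
```python
from h import *
import pickle
im,p,it,pt=pickle.load(open("w4.pkl","rb"))
M=np.array([[-.094,-.154],[-.094,.154],[.094,.154],[.094,-.154]])
R=np.array([[-.075,-.055],[-.075,.055],[.075,.055],[.075,-.055]])
print("tray",fit(M,onz(p,[[328,42],[606,15],[586,180],[341,201]],.014)))
print("reader",fit(R,onz(p,[[154,117],[246,114],[254,230],[172,232]],.010)))
ws=pickle.load(open("w.pkl","rb"))
for name,i,q,roi in (("w4",im,p,(130,225,160,250)),("w3",ws[3][0],ws[3][1],(105,210,275,355)),("w2",ws[2][0],ws[2][1],(125,225,65,155))):
    a=i[roi[0]:roi[1],roi[2]:roi[3]]; 
    print(name,i[(roi[0]+roi[1])//2,(roi[2]+roi[3])//2]); m=np.zeros(i.shape[:2],bool); m[roi[0]:roi[1],roi[2]:roi[3]]=a.min(2)>110
    m=cv2.morphologyEx(m.astype(np.uint8),cv2.MORPH_CLOSE,np.ones((7,7)))
    print([np.round(r[:5],4).tolist()+[r[5]] for r in rects(q,m,.0105,1000)])
# dishes in top & w3/w4
hsv=cv2.cvtColor(it,cv2.COLOR_BGR2HSV)
m=(hsv[...,2]>165)&(hsv[...,1]<45); m[:205]=0; m[275:]=0; m[:,:362]=0; m[:,500:]=0
for r in rects(pt,m,0.028,60): print(np.round(r[:5],3),r[5])
# pointers crop
cv2.imwrite("pics/ptr.png",np.hstack([cv2.resize(ws[3][0][90:235,210:410],None,fx=2,fy=2,interpolation=cv2.INTER_CUBIC),cv2.resize(im[90:235,70:270],None,fx=2,fy=2,interpolation=cv2.INTER_CUBIC)]))
```

```text
tray (array([0.54406701, 0.16767172]), np.float64(0.0908768917877316), array([0.00104779, 0.00255943, 0.0004586 , 0.00185636]))
reader (array([ 0.61875544, -0.14443072]), np.float64(0.0187324958990891), array([0.0015718 , 0.00048805, 0.00175923, 0.00075829]))
w4 [201 195 194]
[[0.6196, -0.1398, 0.1119, 0.091, 0.0305, (np.float64(207.0), np.float64(177.0))]]
w3 [215 201 200]
[[0.62, -0.1463, 0.1123, 0.0774, 0.0225, (np.float64(316.0), np.float64(159.0))]]
w2 [199 199 197]
[[0.6197, -0.1471, 0.1119, 0.0769, 0.0276, (np.float64(110.0), np.float64(175.0))]]
[ 0.434 -0.392  0.06   0.041 -0.064] (np.float64(468.0), np.float64(233.0))
[ 0.447 -0.264  0.111  0.043 -0.141] (np.float64(418.0), np.float64(230.0))
[ 0.481 -0.146  0.07   0.041  0.058] (np.float64(372.0), np.float64(218.0))
```

View pics/ptr.png

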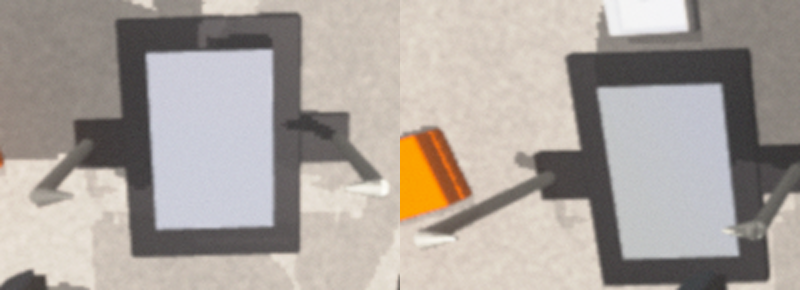

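Pointer crop: the tips are at w3 pixels (244,186) and (384,183.5), and at w4 pixels (98,208.5) and (231,205.5).

Run:
```python
from h import *
import pickle
im,p,it,pt=pickle.load(open("w4.pkl","rb")); p3=pickle.load(open("w.pkl","rb"))[3][1]
L3,R3,L4,R4=[244,186],[384,183.5],[98,208.5],[231,205.5]
for q,l,r in((p3,L3,R3),(p,L4,R4)):
    w=onz(q,[l,r],.13);d=w[1]-w[0];print(w.round(4).tolist(),"mid",w.mean(0).round(4),"gap",np.linalg.norm(d).round(4),"yaw",np.arctan2(-d[0],d[1]).round(4))
print(tri(p3,L3,p,L4),tri(p3,R3,p,R4))
```

```text
[[0.6201, -0.2102], [0.6177, -0.0825]] mid [ 0.6189 -0.1464] gap 0.1278 yaw 0.019
[[0.6212, -0.2089], [0.6184, -0.0848]] mid [ 0.6198 -0.1469] gap 0.1241 yaw 0.0226
(array([ 0.62152912, -0.21083956,  0.12708047]), np.float64(0.0013043268060786313)) (array([ 0.61650013, -0.0834186 ,  0.13526385]), np.float64(0.00039903871481883417))
```

```bash
sed -i 's/^TRAY=.*/TRAY=np.array([.5438,.1674]);TY=.0885/' h.py
cat >> h.py <<'E'
MARK=np.array([.619,-.1457]);MY=.020;H=.008
def dishmask(im):
    b,g,r=[im[...,k].astype(int) for k in range(3)]
    m=((b-r>=0)&(im.max(2)>120)).astype(np.uint8)
    m=cv2.morphologyEx(m,cv2.MORPH_OPEN,np.ones((3,3)));m[240:]=0
    return cv2.morphologyEx(m,cv2.MORPH_CLOSE,np.ones((9,9)))
def look(xy,ang,L,name):
    o=down(ang+np.pi/2); ctrl.goto(np.r_[np.array(xy)-.083*o[:2,0],.15],o); ctrl.sleep(.2)
    im,p=shot("wrist");cv2.imwrite(f"pics/{name}.png",im)
    c=[r for r in rects(p,dishmask(im),.028,800) if abs(r[2]-L)<.008 and abs(r[3]-.046)<.006 and np.hypot(r[0]-xy[0],r[1]-xy[1])<.09]
    print("seen",[np.round(r[:5],4).tolist() for r in c]); assert len(c)==1
    return c[0]
def stat(s): print(s,"t",round(ctrl.current_t(),2),"w",round(ctrl.current_grip_width(),3),"F",round(ctrl.current_grasp_force(),1),"tcp",np.round(ctrl.current_tool_pos(),4),"f",np.round(ctrl.current_contact_force(),1))
def pick(x,y,ang):
    o=down(ang+np.pi/2); ctrl.command_gripper(1.); ctrl.goto([x,y,.06],o)
    ctrl.move_l([x,y,H],vel=.1); ctrl.command_gripper(.3); stat("grip")
    ctrl.move_l([x,y,.19],vel=.15); stat("lift")
def snap(name):
    a=ctrl.read_camera("wrist");b=ctrl.read_camera("scene");cv2.imwrite(f"pics/{name}_w.png",a);cv2.imwrite(f"pics/{name}_s.png",b)
def tomark():
    o=down(MY+np.pi/2); ctrl.goto(np.r_[MARK,.20],o); ctrl.move_l(np.r_[MARK,.13+H],vel=.1); ctrl.sleep(.4); stat("mark")
def hold(T=4.6):
    t0=ctrl.current_t();lo=1e9;hi=-1
    while ctrl.current_t()-t0<T:
        ctrl.sleep(.1);f=ctrl.current_grasp_force();lo=min(lo,f);hi=max(hi,f)
    stat(f"held force {lo:.1f}..{hi:.1f}")
E
python3 - <<'E'
from h import *
x,y,_,_,a,_=look((.447,-.264),-.141,.115,"lookb")
pick(x,y,a); snap("b_lift"); tomark(); snap("b_m0"); hold(); snap("b_m1")
w=[cv2.imread(f"pics/b_{k}_w.png") for k in("lift","m0","m1")];s=cv2.imread("pics/b_m1_s.png")
cv2.imwrite("pics/v_b.png",np.vstack([np.hstack([i[60:300,180:460] for i in (w[0],w[2])]),np.hstack([cv2.resize(s[180:280,220:360],None,fx=2,fy=2),cv2.resize(cv2.imread("pics/b_m0_s.png")[180:280,220:360],None,fx=2,fy=2)])]))
for i,j in((0,1),(1,2)): print(cv2.absdiff(w[i],w[j])[90:250,230:410].mean())
E
```

```text
seen [[0.4471, -0.265, 0.1123, 0.0434, -0.1436]]
grip t 25.02 w 0.505 F 30.0 tcp [ 0.4471 -0.2649  0.008 ] f [1.  0.3 2.5]
lift t 26.39 w 0.502 F 30.0 tcp [ 0.4468 -0.2647  0.1893] f [-0.  -0.4 -0.5]
mark t 28.51 w 0.507 F 30.0 tcp [ 0.6191 -0.1457  0.1382] f [-0.3  0.4 -1.5]
held force 3.0..30.0 t 33.21 w 0.504 F 30.0 tcp [ 0.619  -0.1457  0.138 ] f [ 0.1 -0.4 -0.5]
32.567685185185184
1.905173611111111
```

```bash
ls pics
```

```text
b_lift_s.png
b_lift_w.png
b_m0_s.png
b_m0_w.png
b_m1_s.png
b_m1_w.png
both4.png
crop1.png
lookb.png
ptr.png
scene0.png
top0.png
top4.png
v_b.png
w0.png
w1.png
w2.png
w23.png
w3.png
w4.png
```

View pics/v_b.png

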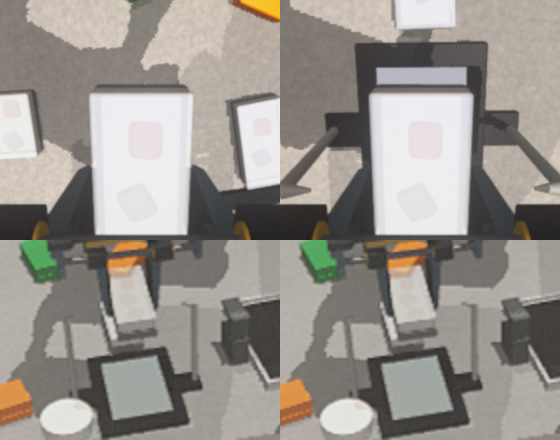

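v_b: dish b is held between the pointers, and its end edge is at crop row ~88 after the lift and ~90 after the hold. The grip slackened once during the hold (force dipped to 3 N), so I measure the slip.

Run:
```python
from h import *
g=lambda n:cv2.cvtColor(cv2.imread(n),cv2.COLOR_BGR2GRAY).astype(np.float32)
w={k:g(f"pics/b_{k}_w.png") for k in("lift","m0","m1")}
for a,b in(("lift","m0"),("m0","m1"),("lift","m1")):
    for nm,r in(("lid",np.s_[160:290,280:365]),): print(a,b,nm,cv2.phaseCorrelate(w[a][r],w[b][r],cv2.createHanningWindow((85,130),cv2.CV_32F)))
for k in w: 
    d=np.diff(cv2.GaussianBlur(w[k],(1,5),0)[130:165,285:355].mean(1)); print(k,130+int(d.argmax()),130+int(d.argmin()),d.max())
s0,s1=g("pics/b_m0_s.png"),g("pics/b_m1_s.png");r=np.s_[195:240,265:305]
print("scene",cv2.phaseCorrelate(s0[r],s1[r],cv2.createHanningWindow((40,45),cv2.CV_32F)),np.abs(s0-s1)[r].mean(),np.abs(s0-s1)[300:340,20:60].mean())
```

```text
lift m0 lid ((-0.026970278039925688, 0.4912872503588659), 1.046555841861929)
m0 m1 lid ((-0.08397259064396678, 0.3441922611219326), 1.0857581320711616)
lift m1 lid ((-0.023313002612162848, 0.3427634161319304), 1.0744167396953568)
lift 152 143 25.808914
m0 152 143 26.828568
m1 152 143 27.094635
scene ((0.04400004861284046, 0.49372809498511927), 0.9749801717864143) 0.7889211 1.261875
```

The slip is below half a pixel. To be safe I hold for another full four seconds, then lay dish b in lane 0.

```bash
cat >> h.py <<'E'
def place(lane):
    c=t2w(0,-.1+.1*lane); o=down(TY+np.pi/2)
    ctrl.move_l(np.r_[MARK,.22],vel=.15); ctrl.goto(np.r_[c,.2],o); stat("over lane")
    ctrl.move_l(np.r_[c,.04],vel=.15); ctrl.move_l(np.r_[c,.0155],vel=.03,contact_N=6); stat("down")
    ctrl.command_gripper(.66); ctrl.move_l(np.r_[c,.2],vel=.15)
E
python3 - <<'E'
from h import *
p=cam("wrist");R=ctrl.current_eef_rot();t=ctrl.current_tool_pos()
print("expected end edge top/bottom px",proj(p,[t+R@[.0575,0,-.020],t+R@[.0575,0,.008]]).round(1))
hold(4.4); snap("b_m2"); place(0)
x,y,_,_,a,_=look((.452,-.137),.059,.090,"lookc")
pick(x,y,a); snap("c_lift"); tomark(); snap("c_m0"); hold(); snap("c_m1")
w=[cv2.imread(f"pics/c_{k}_w.png") for k in("lift","m0","m1")]
p=cam("wrist");R=ctrl.current_eef_rot();t=ctrl.current_tool_pos()
print(proj(p,[t+R@[.045,0,-.020],t+R@[.045,0,.008]]).round(1))
for k in w:
    d=np.diff(k[130:190,295:345].mean((1,2)));print(130+d.argmin(),130+d.argmax())
cv2.imwrite("pics/v_c.png",np.hstack([w[2][60:300,180:460],cv2.resize(cv2.imread("pics/c_m1_s.png")[180:300,220:360],None,fx=2,fy=2)]))
E
```

```text
expected end edge top/bottom px [[324.2 153.1]
 [323.7 143.8]]
held force 30.0..30.0 t 37.81 w 0.502 F 30.0 tcp [ 0.619  -0.1457  0.138 ] f [-0.6  0.2 -1.8]
over lane t 39.51 w 0.501 F 30.0 tcp [0.5533 0.0669 0.1999] f [-0.1 -1.2 -1.3]
down t 41.48 w 0.504 F 30.0 tcp [0.5524 0.0678 0.016 ] f [-0.4 -0.4  7.9]
seen [[0.4894, -0.1478, 0.0876, 0.0436, 0.0585]]
grip t 46.96 w 0.504 F 30.0 tcp [ 0.4894 -0.1478  0.008 ] f [0.  2.1 1.9]
lift t 48.33 w 0.507 F 30.0 tcp [ 0.4889 -0.1476  0.1893] f [-0.2 -0.3 -2.2]
mark t 50.17 w 0.503 F 30.0 tcp [ 0.6191 -0.1457  0.1382] f [-0.2 -0.  -1. ]
held force 30.0..30.0 t 54.88 w 0.508 F 30.0 tcp [ 0.619  -0.1457  0.138 ] f [ 1.1 -0.9 -2.4]
[[324.2 181.3]
 [323.7 168. ]]
168 181
168 181
168 181
```

View pics/v_c.png

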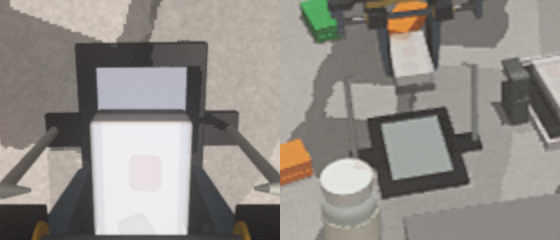

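v_c: dish c is held at the mark with its end edge at rows 168/181, exactly as projected. Dish c had been knocked about 4 cm aside, and the fresh look caught it. On to placing c and doing dish d.

Run:
```python
from h import *
place(1)
x,y,_,_,a,_=look((.434,-.393),-.064,.065,"lookd")
pick(x,y,a); snap("d_lift"); tomark(); snap("d_m0"); hold(); snap("d_m1")
p=cam("wrist");R=ctrl.current_eef_rot();t=ctrl.current_tool_pos()
print(proj(p,[t+R@[.0325,0,-.020],t+R@[.0325,0,.008]]).round(1))
for k in("lift","m0","m1"):
    d=np.diff(cv2.imread(f"pics/d_{k}_w.png")[150:240,295:345].mean((1,2)));print(150+d.argmin(),150+d.argmax())
place(2)
ctrl.goto([0.60,0.14,0.27],down(np.pi/2)); ctrl.sleep(.2)
im,p=shot("wrist");cv2.imwrite("pics/tray5.png",im[:270]);stat("end")
m=dishmask(im)
m[:10]=0
for r in rects(p,m,.036,800):
    d=np.array(r[:2])-TRAY;c,s=np.cos(TY),np.sin(TY);print("tray xy",np.round([c*d[0]+s*d[1],-s*d[0]+c*d[1]],4),np.round(r[2:4],3),"yaw",round(r[4]-TY,3),r[5])
```

```text
over lane t 56.9 w 0.502 F 30.0 tcp [0.5444 0.1665 0.1999] f [ 0.6 -0.8 -2.6]
down t 58.88 w 0.502 F 30.0 tcp [0.5435 0.1674 0.016 ] f [-1.   0.3  6.2]
seen [[0.435, -0.3943, 0.0624, 0.0434, -0.0866]]
grip t 65.62 w 0.504 F 30.0 tcp [ 0.435  -0.3943  0.008 ] f [-0.4  1.   1.7]
lift t 66.98 w 0.503 F 30.0 tcp [ 0.4346 -0.394   0.1892] f [-0.3  0.6 -0.6]
mark t 69.43 w 0.502 F 30.0 tcp [ 0.6191 -0.1457  0.1382] f [-0.4 -0.2 -2.1]
held force 30.0..30.0 t 74.13 w 0.502 F 30.0 tcp [ 0.619  -0.1457  0.138 ] f [-0.5  0.2 -0.9]
[[324.1 208.1]
 [323.6 191.2]]
191 206
191 206
191 206
over lane t 76.49 w 0.505 F 30.0 tcp [0.5355 0.2662 0.2   ] f [-0.4  0.9 -1. ]
down t 78.47 w 0.504 F 30.0 tcp [0.5347 0.2669 0.016 ] f [-0.4 -1.1  7.2]
end t 81.22 w 0.659 F 0.0 tcp [0.5995 0.1409 0.2695] f [-0.5  0.6  0.3]
tray xy [ 0.0253 -0.2816] [0.066 0.031] yaw -0.044 (np.float64(107.0), np.float64(158.0))
tray xy [-0.0005  0.099 ] [0.063 0.044] yaw -0.002 (np.float64(434.0), np.float64(107.0))
tray xy [-0.     -0.0013] [0.089 0.045] yaw -0.005 (np.float64(344.0), np.float64(115.0))
tray xy [-0.0006 -0.1018] [0.113 0.044] yaw -0.002 (np.float64(255.0), np.float64(122.0))
tray xy [0.001  0.0837] [0.176 0.12 ] yaw 0.022 (np.float64(412.0), np.float64(123.0))
```

View pics/tray5.png

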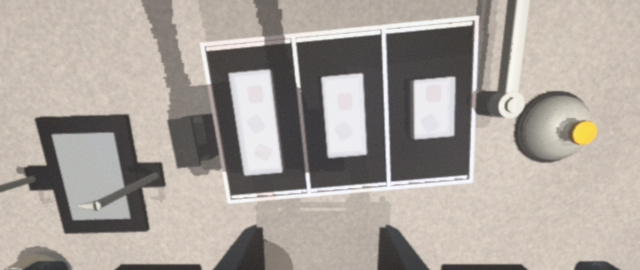

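tray5: the dishes sit at (255,122), (344,115) and (434,107), within 2 mm of the lane centres and square to the lanes. The bar's hinge is at (510,105) and the bell head at (584,132). Now I close the bar.

Run:
```python
from h import *
ctrl.command_gripper(.38)
P,y=barpose(1.63,.2); ctrl.goto(P,down(y))
P,y=barpose(1.63,.046); c=ctrl.move_l(P,vel=.1,contact_N=10); stat(f"down {c}"); assert not c
for th in np.linspace(1.63,.03,17)[1:]:
    P,y=barpose(th,.046); ctrl.move_l(P,vel=.12,ori=down(y))
stat("near")
for th in np.arange(.01,-.2,-.02):
    P,y=barpose(th,.046); c=ctrl.move_l(P,vel=.03,ori=down(y),contact_N=18); stat(f"{th:.2f} {c}")
    if c: break
```

```text
down False t 86.65 w 0.378 F 0.0 tcp [0.3292 0.3291 0.0464] f [0.5 1.7 0.3]
near t 91.72 w 0.381 F 0.0 tcp [0.5397 0.1352 0.0458] f [-0.2  0.4 -0.1]
0.01 False t 92.0 w 0.377 F 0.3 tcp [0.5442 0.1354 0.0459] f [-1.   0.9  0.4]
-0.01 False t 92.28 w 0.377 F 0.0 tcp [0.5489 0.1357 0.046 ] f [ 0.1  0.8 -0.7]
-0.03 False t 92.57 w 0.38 F 0.0 tcp [0.5529 0.1361 0.046 ] f [ 0.   0.3 -0.1]
-0.05 False t 92.85 w 0.382 F 1.7 tcp [0.5562 0.1366 0.0459] f [-3.9  0.2  1.5]
-0.07 True t 93.06 w 0.381 F 0.8 tcp [0.5557 0.1369 0.045 ] f [-1.4  0.1  0.7]
```

Run:
```python
from h import *
P,y=barpose(0,.046,off=.0); ctrl.move_l(P,vel=.05,ori=down(y)); P,y=barpose(0,.2,off=.0); ctrl.move_l(P,vel=.15); stat("up")
ctrl.goto([0.60,0.14,0.27],down(np.pi/2)); ctrl.sleep(.2)
im,p=shot("wrist")
u=lambda r:np.r_[HINGE+r*np.array([np.sin(TY),-np.cos(TY)]),.067]
e=proj(p,[u(0),u(.36)]);print("expected hinge/tip px",e.round(1))
cv2.imwrite("pics/bar6.png",im[:270])
```

```text
up t 94.56 w 0.381 F 0.0 tcp [0.5462 0.1354 0.1992] f [ 0.3  0.3 -0.3]
expected hinge/tip px [[512.3 103.2]
 [166.3 135.1]]
```

View pics/bar6.png

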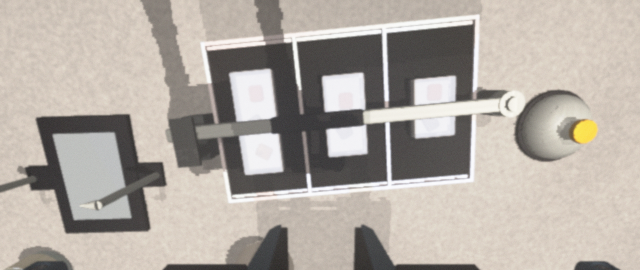

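bar6: the bar lies across all three dishes with its end in the catch at (190,135), and its line matches the expected closed line to about a pixel. Now the bell.

Run:
```python
from h import *
B=[.5578,.4198]
ctrl.command_gripper(0.); o=down(np.pi/2)
ctrl.goto([*B,.12],o); ctrl.move_l([*B,.068],vel=.1); stat("above")
c=ctrl.move_l([*B,.050],vel=.02,contact_N=14); stat(f"press {c}")
ctrl.sleep(.3); stat("held")
ctrl.move_l([*B,.16],vel=.1); stat("off")
ctrl.goto([.40,.42,.27],o); ctrl.sleep(.3)
im,p=shot("wrist"); s=ctrl.read_camera("scene")
cv2.imwrite("pics/fin.png",np.vstack([im[:200],cv2.resize(s[120:360,160:520],(640,427))[:400]]))
```

```text
above t 98.73 w 0.005 F 0.0 tcp [0.5582 0.4198 0.0684] f [0.2 0.  0.8]
press True t 99.43 w 0.004 F 4.8 tcp [0.558  0.42   0.0542] f [-2.  -1.3 10.4]
held t 99.73 w 0.004 F 6.0 tcp [0.558  0.42   0.0542] f [-2.5 -0.9 12.3]
off t 100.95 w 0.006 F 0.0 tcp [0.5575 0.4195 0.1592] f [0.1 0.2 0.9]
```

View pics/fin.png

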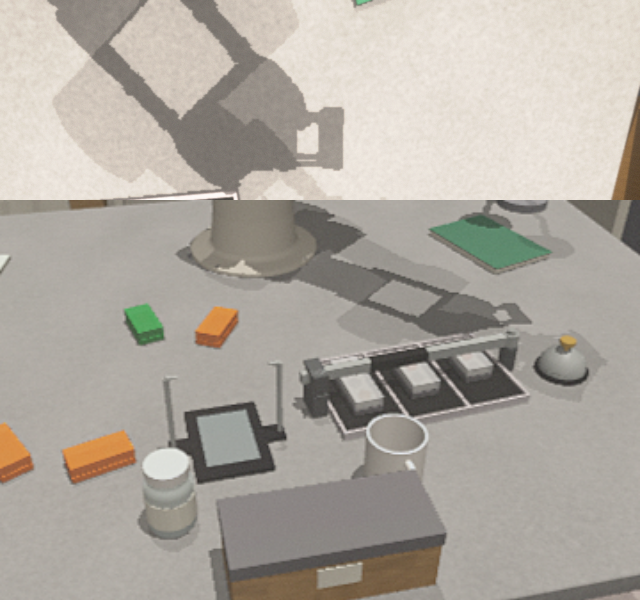

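The last picture shows the bar across the three dishes with its end in the catch at about (315,385). The plunger reached its stop (TCP at 0.054 m) and was let go, the mug and jar are in place, and the robot touches nothing.

```bash
python3 -c "
from bench import ctrl
print(ctrl.sign_off())"
```

```text
the job is handed in; nothing more can be done
None
```

The job is handed in: dishes b, c and d (dish_a was absent) were read in size order and laid in lanes 0, 1 and 2, then the bar was closed into its catch and the bell rung, in about 101 s.

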